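Fetch the key from its drawer and hold the key switch turned

ROBOT

A 7-joint arm with a two-finger parallel gripper is mounted at the origin on a cart in front of the work surface, level with it; the furniture and walls round the work are solid. World frame = base frame: x ahead of the robot, y to its left, z up, the work surface at z = 0. Lengths are in mm, angles in rad, forces in N, time in s.
With the tool pointing down it reaches from about 425 to 875 mm from the base axis. Payload 8.4 kg.
Tool frame: the origin (TCP) lies midway between the tips of the shut fingers; the grasp point (between the pads) lies 19 mm behind it; z points along the fingers, y is the line along which they close (so a half turn about z gives the same grasp; the last joint's range is limited). The gripper opens to 87 mm and grips with 3 to 60 N. Pads are 19 mm wide; open, the fingers measure 117 mm over their backs; the gripper's body (75 mm by 190 mm) begins 51 mm behind the grasp point.
Start: joints at [-1.228, 0.333, 0.04, 1.465, -0.013, 1.343, -0.059], TCP at [277.916, 587.56, 222.546] pointing down, gripper open.
Joint ranges: [-2.58, 2.58], [-0.38, 2.09], [-1.3, 1.39], [0.25, 2.4], [-1.5, 4.64], [0.08, 2.09], [-2.65, 2.65]. Speed limits (rad/s): [2.22, 2.22, 2.79, 2.79, 3.14, 3.14, 3.14].

INTERFACE

Orientations are given as [roll, pitch, yaw] about the fixed x, y, z axes, in that order (R = Rz(yaw) Ry(pitch) Rx(roll)).
In Python, from rig import env gives the robot as it stands.
- The arm moves only by the shell command python3 -m crank 'ROWS'. ROWS is JSON, a list of rows, each an object with "hand": the finger opening in cm, from 0 to 8.7; "xyz": the shift along the tool's x, y, z in cm, a list of three; "turn": the turn about the tool's z in degrees. A call has 1 to 8 rows; each row shifts and turns the commanded pose from where the row before left it, along the tool's axes as they then stand; what a row does not reach is not made up. A row lasts 1/12 s, in which the tool goes at most 41.7 mm and 7.16 degrees, less where a joint would pass 70% of its speed; a pose out of reach is approached as far as the arm can. A call with a gripper value outside its range is refused whole. The fingers move at their own pace and stop on an object; the grip force is fixed at half the most. Time passes only in rows, so rows that do not move let the fingers close. It gives the time, the measured TCP pose, the force, the opening and the grip force at its end, in the units of the state.
- env.get_obs(): the state, without advancing time (a new reading comes with each control period).
- env.grab_frame(name): name is "scene" or "top" or "wrist"; returns a dict with "img" (420x560x3 uint8, red, green, blue), "fov_y" (degrees; the focal length in pixels is half the picture's height over the tangent of half this angle, whatever the lens; pixels are square), "cx", "cy" (the principal point, pixels), "origin" and "orientation" of the camera in the world; the wrist camera has in their place "tool_from_camera" (4x4, takes a point from camera to tool coordinates, whose origin is the TCP and whose axes are the flange's). Camera axes: x right, y down, z forward; pixel columns grow to the right and rows downward; lengths in mm; the calibration is good to about 2 mm. The wrist camera is an equidistant fisheye: a pixel r from the principal point sees the ray r / f radians off the axis. A picture is of the moment at which its call begins: read the wrist's pose just before it. There is no depth.
- env.hand_in(): hands the job in; it is judged then, once.
The state is a dict: "time_s": time; "q": joint angles; "dq": joint speeds; "joint_torque": joint torques, N m; "position": TCP position; "tool_rot": TCP orientation; "wrist_force": force on the tool from outside, world axes, zero at the start; "torque": the same for the moment, N m; "gripper_width": finger opening in mm; "grip_force": force on a finger pad.
Only numpy, scipy, OpenCV 4.12 (cv2) and the standard library are available. Lean on these libraries where they do the work, as an engineer would, in place of code of your own. Each camera call takes 0.05 s, during which the arm holds its last target. There are 200 camera calls.

TASK

Pull the drawer of the small key cabinet out to its stop and leave it open, and take out the key that stands upright in it. Put the key into the slot on top of the key switch box, work it down past the sticky pins until its collar rests on the cover, then turn it a quarter turn clockwise (seen from above) to the stop. The switch springs back by itself, so finish while still gripping the key and holding it turned and fully home; leave the grease tin, the screw jar and the roll of tape alone.

Things in the scene. Friction and masses are not known exactly. Their poses are not given: they have to be found in the camera images.
- key_cabinet: low grey cabinet, 190 mm deep (x), 200 mm wide (y), 120 mm high, with one drawer in its front (-x) face; fixed to the bench. Origin: centre of its underside. The drawer's front panel ends 108 mm above the bench.
- key_cabinet_drawer0 (a joint): drawer of the key cabinet; slides straight out of the cabinet's front, 0 = shut, 0.1256 m = pulled out to its stop. Friction only (about 1 N), it stays where it is left.
- key_cabinet_drawer0_handle (a point): middle of the drawer's handle, a level round steel bar 11 mm thick and 100 mm long; its axis lies 35 mm in front of the drawer's front panel and 82 mm above the bench; it moves with the drawer. -x points out of the cabinet, the way the drawer slides; y runs along the bar. The key stands 95 mm behind it (+x), in the middle.
- key_bow (a point): centre of the key's bow (black flat head, to be gripped): 30 mm wide (its x), 10 mm thick (its y), 28 mm high (z, up). Below it a steel neck 13 x 8 mm, 9.5 mm long, then the collar. The key stands upright in a slotted wooden block in the drawer, collar on the block, this point 82 mm above the bench, x along the drawer's slide, 60 mm free on each y side. Lift it 30 mm to free it.
- key_collar (a point): centre of the underside of the key's collar (19 mm diameter, 3 mm thick), 26 mm below key_bow, same axes. 28 mm of key below it: round 6 mm shank, and at its end a flat double bit 18 mm wide (x), 5.5 mm thick (y), 13 mm high, tapered over its last 4 mm. Half a turn about z makes no difference. 50 g. Fully home: this point at keyhole.
- switch_box: aluminium key switch box with a grey cover, 110 mm (x) by 100 mm (y), 85 mm high, screwed to the bench by two ears at its x ends. Origin: centre of its underside.
- keyhole (a point): centre of the key slot in the top of the switch box's cover, 85 mm above the bench, z up. The slot is 21 mm long (x) and 7.5 mm wide (y), with a 2 mm chamfer. 17 and 23 mm down the bit passes two pairs of sticky pins (about 10 N each pair); small wiggles help. The key can turn only when its collar is within 3 mm of the cover; while turned it is locked under it.
- lock_plug (a joint): angle of the lock plug under the cover, which the bit of the key turns: 0 = at rest, with its slot under the slot of the cover; grows clockwise seen from above to its stop at 1.5 rad. A spring drives it back to 0 (about 0.02 N m at 0, 0.08 N m at the stop). The key has some 0.1 rad of play in it, so the key itself turns about 1.6 rad.
- grease_tin: bystander: closed yellow tin with a light lid, 70 mm in diameter, 46 mm high; origin at the centre of its underside.
- screw_jar: bystander: white jar with a red lid, 63 mm in diameter, 87 mm high; origin at the centre of its underside.
- tape_electrical: bystander: roll of black tape, 57 mm in diameter, 19 mm high, lying flat; origin at the centre of its underside.
Things that resemble listed ones, but are neither listed nor needed, are in the scene too. Leave any green look-alike of the switch_box alone.

How it is judged (in metres and radians):
On the way, in this order (a step that is already met when the one before it is completed fails the run):
1. the drawer is pulled out to its stop (within 8 mm) (value of joint key_cabinet_drawer0 above 0.1176 m), for 0.1 s.
2. the key is fully home in the slot of the switch box (horizontal distance between key_collar and keyhole below 0.003 m and z of key_collar in the frame of keyhole below 0.0025 m and angle between key_collar's own z axis and vertical below 0.12 rad), for 0.1 s.
At the end, for the whole second after the job is handed in: The lock plug is held at more than 1.3 rad (stop at 1.5), the key is fully home (collar within 3 mm of the cover and of the slot's centre, upright within 0.12 rad) and still gripped by the fingers (more than 2 N), and the drawer still stands open by more than 90 mm (value of joint lock_plug above 1.3 rad and horizontal distance between key_collar and keyhole below 0.003 m and z of key_collar in the frame of keyhole below 0.003 m and angle between key_collar's own z axis and vertical below 0.12 rad and contact force between the fingers and key above 2 N and value of joint key_cabinet_drawer0 above 0.09 m); the arm keeps its last pose, push and grip.
It fails at once if the grease tin is moved more than 30 mm (distance of grease_tin from where it was at the start of the episode above 0.03 m).
It fails at once if the screw jar is moved more than 30 mm (distance of screw_jar from where it was at the start of the episode above 0.03 m).
It fails at once if the roll of tape is moved more than 30 mm (distance of tape_electrical from where it was at the start of the episode above 0.03 m).
It also fails if it takes over 64 s, if anything falls off the work surface, if the arm or the gripper's body presses on something with over 40 N, if the wrist force passes 120 N, or if a joint passes its speed limit or range.

## Working session

There is one attempt and no reset: what is moved stays moved. The work goes in short steps, Python scripts to look and compute and a shell command to move; the robot and the scene stay as the last step left them, time stands still between calls to the robot, and variables do not carry over. Pictures are saved under pics/ and viewed, at most 10 in all, crops included, and the job is handed in when it is done.

```bash
mkdir -p pics; ls
cat > h.py <<'E'
from rig import env
import numpy as np, cv2
from scipy.spatial.transform import Rotation as R
def rot(o):
    o=np.array(o,float)
    return o if o.shape==(3,3) else R.from_euler('xyz',o).as_matrix() if o.size==3 else R.from_quat(o).as_matrix()
def cam(name):
    s=env.get_obs(); f=env.grab_frame(name); h=f['img'].shape[0]
    f['f']=h/2/np.tan(np.radians(f['fov_y'])/2); f['fish']=name=='wrist'
    if name=='wrist':
        T=np.array(f['tool_from_camera']); Rt=rot(s['tool_rot'])
        f['R']=Rt@T[:3,:3]; f['o']=np.array(s['position'])+Rt@T[:3,3]
    else: f['R']=rot(f['orientation']); f['o']=np.array(f['origin'])
    return f
def ray(f,u,v):
    a=np.array([u-f['cx'],v-f['cy']])/f['f']
    if f['fish']:
        r=np.hypot(*a)+1e-9; d=np.r_[a/r*np.sin(r),np.cos(r)]
    else: d=np.r_[a,1]
    return f['R']@d
def onz(f,u,v,z):
    d=ray(f,u,v); return f['o']+d*(z-f['o'][2])/d[2]
def proj(f,p):
    c=f['R'].T@(np.array(p,float)-f['o'])
    if f['fish']:
        r=np.hypot(c[0],c[1])+1e-9; k=np.arctan2(r,c[2])/r
    else: k=1/c[2]
    return f['cx']+f['f']*c[0]*k, f['cy']+f['f']*c[1]*k
def save(f,n): cv2.imwrite('pics/'+n,f['img'][:,:,::-1])
E
python3 - <<'E'
from h import *
print(env.get_obs())
for n in('scene','top','wrist'):
    f=cam(n); save(f,n+'0.png'); print(n,{k:v for k,v in f.items() if k!='img'})
a=cv2.imread('pics/scene0.png');b=cv2.imread('pics/top0.png')
E
```

```text
pics
{'time_s': 0.0, 'q': array([-1.2282091 ,  0.33385414,  0.03986916,  1.46627014, -0.01339454,
        1.3432937 , -0.0585238 ]), 'dq': array([-0.00140956,  0.00024905, -0.00101647, -0.00104345,  0.00081392,
        0.00029918,  0.00086527]), 'joint_torque': array([-6.10011939e-04, -6.56346202e+01,  1.33434054e+00, -4.03815901e+01,
       -5.99981099e-02,  4.45578061e-02,  1.66703708e-04]), 'position': array([277.73771016, 587.15929887, 221.69645357]), 'tool_rot': array([-3.14003692e+00,  1.08035602e-04,  2.69977012e+00]), 'wrist_force': array([0.49237166, 0.23101457, 0.05878577]), 'torque': array([0.02690323, 0.02776809, 0.05525764]), 'grip_force': 0.0, 'gripper_width': 87.12739221960932}
scene {'fov_y': 48.909100973018504, 'cx': 272.2989777128177, 'cy': 215.2461833312438, 'origin': array([  24.37905822,   60.31194698, 1093.36326967]), 'orientation': array([-2.60809011,  0.01319313, -1.72016618]), 'f': np.float64(461.77329413141234), 'fish': False, 'R': array([[-0.14880208, -0.85044516,  0.50458   ],
       [-0.98877899,  0.13476887, -0.06444734],
       [-0.01319275, -0.508508  
[... 566 characters left out ...]
{'fov_y': 65.70646984690485, 'cx': 278.63867170983315, 'cy': 204.40958364080524, 'tool_from_camera': array([[ 2.11419688e-04, -9.65246134e-01, -2.61342412e-01,
         7.11694453e+01],
       [ 9.99999907e-01,  3.02330603e-04, -3.07656828e-04,
        -1.27499638e-01],
       [ 3.75976373e-04, -2.61342322e-01,  9.65246108e-01,
        -1.61873295e+02],
       [ 0.00000000e+00,  0.00000000e+00,  0.00000000e+00,
         1.00000000e+00]]), 'f': np.float64(325.19226210127806), 'fish': True, 'R': array([[ 0.42739223,  0.87283414,  0.23557681],
       [ 0.90406434, -0.41208431, -0.11337628],
       [-0.00188118,  0.26143274, -0.96521986]]), 'o': array([213.4481664 , 617.72302582, 383.60109266])}
```

View pics/scene0.png

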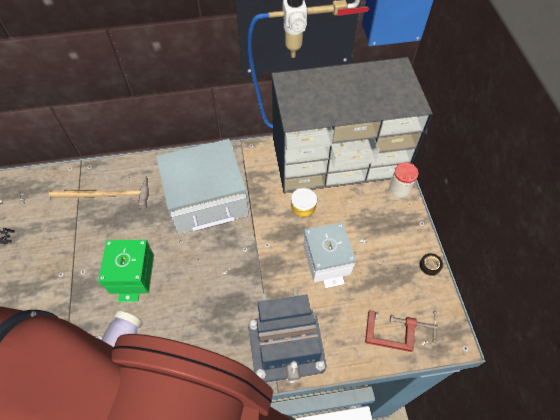

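View pics/top0.png

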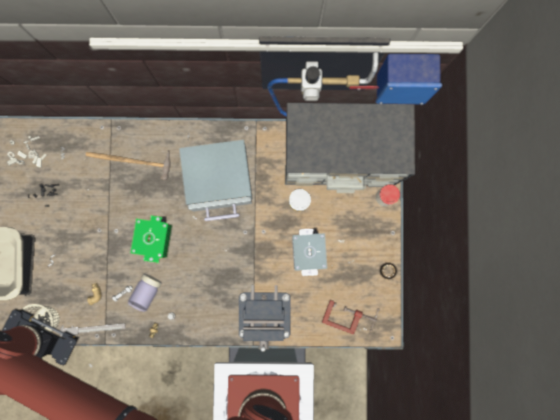

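Candidates. Switch box: grey at scene (329,250) vs green look-alike (127,262), so the grey one. Cabinet: low grey one with bar handle at scene (203,185) vs the big dark drawer block (350,125), so the low one. Tape is (431,264), tin (303,202), jar (404,180). Now a close crop of the choices.

Run:
```python
import cv2,numpy as np
a=cv2.imread('pics/scene0.png');b=cv2.imread('pics/top0.png')
r=lambda im,x,y,w,h:cv2.resize(im[y:y+h,x:x+w],(400,300),interpolation=cv2.INTER_CUBIC)
cv2.imwrite('pics/crop0.png',np.vstack([np.hstack([r(a,150,140,120,90),r(a,290,215,80,60)]),np.hstack([r(b,165,135,120,90),r(b,280,225,60,45)])]))
```

```text
(no output)
```

View pics/crop0.png

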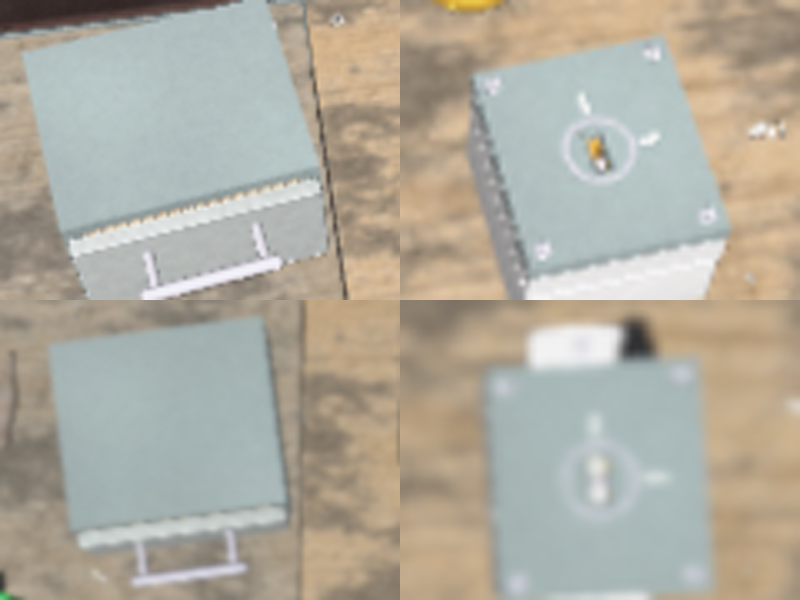

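Run:
```python
from h import *
S=cam('scene');T=cam('top')
for n,f,pts in(('S',S,[(193.5,228.7),(234,218.7)]),('T',T,[(204.9,219.9),(238.5,215.4)])):
    p=[onz(f,*q,82) for q in pts]; d=p[0]-p[1]; print(n,'handle',sum(p)/2,np.hypot(*d[:2]),'yaw bar',np.degrees(np.arctan2(d[1],d[0]))-90)
# cabinet roof edges, z=120; crop coords
c=lambda x,y:(165+x/3.333,135+(y-300)/3.333)
P=[onz(T,*c(*q),120) for q in [(50,346),(264,318),(287,508),(70,533)]]
print(np.round(P,1))
print('cov S',onz(S,329.7,245.4,85),'T',onz(T,309.7,251.7,85))
c=lambda x,y:(280+(x-400)/6.667,225+(y-300)/6.667)
P=[onz(T,*c(*q),85)[:2] for q in [(488,368),(697,358),(712,588),(497,597)]];print(np.round(P,1),np.mean(P,0))
c=lambda x,y:(290+(x-400)/5,215+y/5)
P=[onz(S,*c(*q),85)[:2] for q in [(471,75),(663,38),(731,231),(528,278)]];print(np.round(P,1),np.mean(P,0))
e=[P[0]-P[3],P[1]-P[2],];print([np.degrees(np.arctan2(*x[::-1])) for x in e]);e=[P[0]-P[1],P[3]-P[2]];print([np.degrees(np.arctan2(*x[::-1]))-90 for x in e])
for n,u,v,z in(('tin',303,200,46),('jar',405,172,87),('tape',431,264,19)):print(n,onz(S,u,v,z))
```

```text
S handle [615.77302611 133.82624707  82.        ] 104.34743008846259 yaw bar 7.13356547762416
T handle [610.50624572 135.22585603  82.        ] 105.80768037709419 yaw bar 8.215575467089536
[[819.1 263.1 120. ]
 [847.2  65.9 120. ]
 [671.   42.5 120. ]
 [646.  241.3 120. ]]
cov S [ 509.02843884 -140.68236788   85.        ] T [ 506.94676312 -140.15495633   85.        ]
[[ 557.7  -88.5]
 [ 563.4 -186.1]
 [ 456.4 -193.5]
 [ 451.2  -93.5]] [ 507.17125796 -140.38408989]
[[ 560.8  -87.2]
 [ 566.6 -186.1]
 [ 457.9 -194.2]
 [ 448.9  -93.7]] [ 508.54987249 -140.29581885]
[np.float64(3.338532845026245), np.float64(4.280213659084933)]
[np.float64(3.354023277908439), np.float64(5.081266688582133)]
tin [ 672.30450247 -106.55836512   46.        ]
jar [ 691.24208858 -384.55952174   87.        ]
tape [ 449.42468559 -395.5779075    19.        ]
```

```bash
cat >> h.py <<'E'
def to(x=None,y=None,z=None,yaw=None):
    "tool-axis shift (cm) and turn (deg) from the measured pose to a target"
    s=env.get_obs(); p=np.array(s['position']); Rt=rot(s['tool_rot'])
    t=np.array([p[i] if v is None else v for i,v in enumerate((x,y,z))])
    cy=np.degrees(np.arctan2(Rt[1,0],Rt[0,0]))
    print('t %.2f pos'%s['time_s'],np.round(p,1),'yaw %.2f'%cy,'tilt',np.round(np.degrees([Rt[0,2],Rt[1,2]]),2),'F',np.round(s['wrist_force'],1),'w %.1f g %.1f'%(s['gripper_width'],s['grip_force']))
    print('  shift cm',np.round(Rt.T@(t-p)/10,2),'' if yaw is None else 'turn %.2f'%((cy-yaw+180)%360-180))
E
python3 -m crank '[{"hand":8.7,"xyz":[0,0,0],"turn":7.1},{"hand":8.7,"xyz":[0,0,0],"turn":7.1},{"hand":8.7,"xyz":[0,0,0],"turn":7.1},{"hand":8.7,"xyz":[0,0,0],"turn":7.1},{"hand":8.7,"xyz":[0,0,0],"turn":7.1},{"hand":8.7,"xyz":[0,0,0],"turn":7.1},{"hand":8.7,"xyz":[0,0,0],"turn":7.1},{"hand":8.7,"xyz":[0,0,0],"turn":7.0}]'
python3 -c "
from h import *
to(605,133,190,98)"
```

```text
time_s: 0.92
position: [277.8, 587.5, 222.4]
tool_rot: [-3.141, 0.0, 1.704]
wrist_force: [0.0, -0.5, -0.3]
gripper_width: 87.1
grip_force: 0.0
t 0.92 pos [277.8 587.5 222.4] yaw 97.64 tilt [-0.01 -0.02] F [ 0.  -0.5 -0.3] w 87.1 g 0.0
  shift cm [-49.39  26.39   3.25] turn -0.36
```

```bash
python3 -m crank '[{"hand":5,"xyz":[-3.1,1.65,0],"turn":0},{"hand":5,"xyz":[-3.1,1.65,0],"turn":0},{"hand":5,"xyz":[-3.1,1.65,0],"turn":0},{"hand":5,"xyz":[-3.1,1.65,0],"turn":0},{"hand":5,"xyz":[-3.1,1.65,0],"turn":0},{"hand":5,"xyz":[-3.1,1.65,0],"turn":0},{"hand":5,"xyz":[-3.1,1.65,0],"turn":0},{"hand":5,"xyz":[-3.1,1.65,0],"turn":0}]'
python3 -m crank '[{"hand":2.8,"xyz":[-3.1,1.65,0],"turn":0},{"hand":2.8,"xyz":[-3.1,1.65,0],"turn":0},{"hand":2.8,"xyz":[-3.1,1.65,0.5],"turn":0},{"hand":2.8,"xyz":[-3.1,1.65,0.5],"turn":0},{"hand":2.8,"xyz":[-3.1,1.65,0.5],"turn":0},{"hand":2.8,"xyz":[-3.1,1.65,0.5],"turn":0},{"hand":2.8,"xyz":[-3.1,1.65,0.5],"turn":0},{"hand":2.8,"xyz":[0,0,0.5],"turn":0}]'
python3 - <<'E'
from h import *
to(613,134,150,98)
f=cam('wrist');save(f,'w1.png'); print(proj(f,[613,134,82]))
E
```

```text
time_s: 1.58
position: [443.8, 358.7, 222.7]
tool_rot: [3.142, -0.0, 1.71]
wrist_force: [0.6, 0.8, 0.3]
gripper_width: 51.0
grip_force: 0.0
time_s: 2.25
position: [591.0, 153.2, 192.6]
tool_rot: [3.14, 0.004, 1.701]
wrist_force: [-0.6, -1.1, 0.7]
gripper_width: 28.1
grip_force: 0.0
t 2.25 pos [591.  153.2 192.6] yaw 97.47 tilt [ 0.13 -0.2 ] F [-0.6 -1.1  0.7] w 28.1 g 0.0
  shift cm [-2.17  1.92  4.27] turn -0.53
(np.float64(300.1499488467214), np.float64(224.81465616911353))
```

View pics/w1.png

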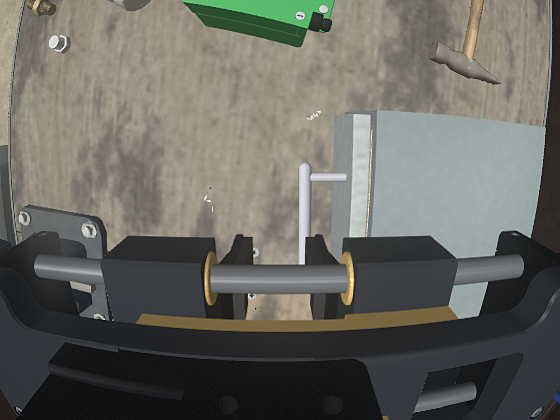

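The bar is at column about 305, with its +y end at (305,163). It runs straight up the image, so the yaw is aligned. The fingers are at (240,270) and (318,270).

Run:
```python
from h import *
f=cam('wrist')
a=onz(f,305,163,82);b=onz(f,304.5,240,82);print(a,b,np.degrees(np.arctan2(*(a-b)[1::-1]))-90)
d=(a-b)/np.linalg.norm(a-b); print('mid',a-50*d)
m=a-50*d; to(m[0],m[1],150,98)
```

```text
[606.42884441 192.71616886  82.        ] [616.58545007 124.29825717  82.        ] 8.443864377660859
mid [613.77086194 143.2581586   82.        ]
t 2.35 pos [587.8 159.5 191.6] yaw 97.78 tilt [-0.08 -0.07] F [-1.   1.2 -0.4] w 28.0 g 0.0
  shift cm [-1.96  2.36  4.16] turn -0.22
```

```bash
python3 -m crank '[{"hand":2.8,"xyz":[-0.6,0.8,0.8],"turn":0},{"hand":2.8,"xyz":[-0.6,0.8,0.8],"turn":0},{"hand":2.8,"xyz":[-0.6,0.8,0.8],"turn":-0.2},{"hand":2.8,"xyz":[0,0,0.8],"turn":0},{"hand":2.8,"xyz":[0,0,0.8],"turn":0},{"hand":2.8,"xyz":[0,0,0],"turn":0},{"hand":2.8,"xyz":[0,0,0],"turn":0}]'
python3 - <<'E'
from h import *
f=cam('wrist');save(f,'w2.png')
im=f['img'].astype(int); 
for r in (120,140,160,180,200): 
    row=im[r,230:340].sum(1); 
    m=np.where(row>np.median(row)+130)[0]+230; print(r,m[:1],m[-1:],len(m))
to(614,138,63,98)
E
```

```text
time_s: 2.93
position: [613.2, 147.3, 151.8]
tool_rot: [-3.14, 0.0, 1.714]
wrist_force: [0.2, 0.1, 0.1]
gripper_width: 28.2
grip_force: 0.0
120 [337] [339] 3
140 [337] [339] 3
160 [277] [339] 8
180 [275] [339] 11
200 [274] [339] 15
t 2.98 pos [613.6 147.4 152.5] yaw 98.21 tilt [-0.02  0.  ] F [ 0.2 -0.4  0.1] w 28.1 g 0.0
  shift cm [-0.94 -0.09  8.95] turn 0.21
```

View pics/w2.png

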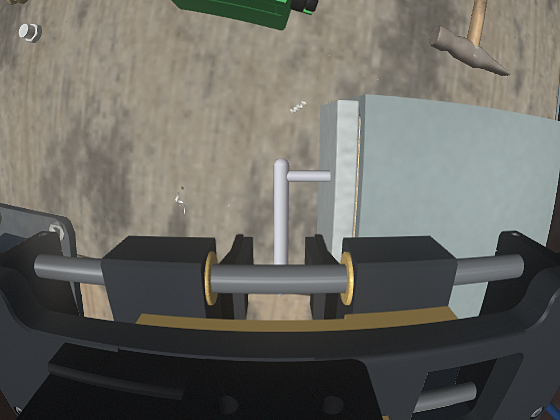

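Bar at column 281, centred between the fingers (240 and 317), with its end at (281,160). Descend and grip.

```bash
python3 -m crank '[{"hand":2.8,"xyz":[-0.4,0,1.5],"turn":0},{"hand":2.8,"xyz":[-0.4,0,1.5],"turn":0},{"hand":2.8,"xyz":[0,0,1.5],"turn":0},{"hand":2.8,"xyz":[0,0,1.5],"turn":0},{"hand":2.8,"xyz":[0,0,1.5],"turn":0},{"hand":2.8,"xyz":[0,0,1.4],"turn":0},{"hand":2.8,"xyz":[0,0,0],"turn":0},{"hand":0.5,"xyz":[0,0,0],"turn":0}]'
python3 -m crank '[{"hand":0.5,"xyz":[0,0,0],"turn":0},{"hand":0.5,"xyz":[0,0,0],"turn":0},{"hand":0.5,"xyz":[0,0,0],"turn":0},{"hand":0.5,"xyz":[0,0,0],"turn":0}]'
python3 -c "
from h import *
to()"
```

```text
time_s: 3.65
position: [614.8, 139.3, 63.8]
tool_rot: [-3.141, 0.0, 1.714]
wrist_force: [0.9, -0.5, -0.4]
gripper_width: 25.5
grip_force: 0.0
time_s: 3.98
position: [615.7, 139.3, 64.8]
tool_rot: [3.14, -0.001, 1.714]
wrist_force: [0.0, -0.3, 5.2]
gripper_width: 9.7
grip_force: 30.0
t 3.98 pos [615.7 139.3  64.8] yaw 98.19 tilt [0.1  0.04] F [ 0.  -0.3  5.2] w 9.7 g 30.0
  shift cm [0. 0. 0.]
```

```bash
python3 -m crank '[{"hand":0.5,"xyz":[0,-0.6,0],"turn":0},{"hand":0.5,"xyz":[0,-1.5,0],"turn":0},{"hand":0.5,"xyz":[0,-1.5,0],"turn":0},{"hand":0.5,"xyz":[0,-1.5,0],"turn":0},{"hand":0.5,"xyz":[0,-1.5,0],"turn":0},{"hand":0.5,"xyz":[0,-1.5,0],"turn":0},{"hand":0.5,"xyz":[0,-1.5,0],"turn":0},{"hand":0.5,"xyz":[0,-1.5,0],"turn":0}]'
python3 -m crank '[{"hand":0.5,"xyz":[0,-0.8,0],"turn":0},{"hand":0.5,"xyz":[0,-0.6,0],"turn":0},{"hand":0.5,"xyz":[0,-0.3,0],"turn":0},{"hand":0.5,"xyz":[0,0,0],"turn":0},{"hand":0.5,"xyz":[0,0,0],"turn":0},{"hand":0.5,"xyz":[0,0,0],"turn":0}]'
python3 -c "
from h import *
to(615.7,139.3,64.8)"
```

```text
time_s: 4.65
position: [505.4, 123.6, 64.7]
tool_rot: [3.139, -0.001, 1.714]
wrist_force: [0.8, 0.9, 8.1]
gripper_width: 9.5
grip_force: 30.0
time_s: 5.15
position: [491.7, 121.6, 64.8]
tool_rot: [3.133, -0.001, 1.714]
wrist_force: [14.3, 3.0, -5.9]
gripper_width: 9.9
grip_force: 30.0
t 5.15 pos [491.7 121.6  64.8] yaw 98.19 tilt [0.46 0.12] F [14.3  3.  -5.9] w 9.9 g 30.0
  shift cm [-0.02 12.52  0.11]
```

```bash
python3 -m crank '[{"hand":3,"xyz":[0,0.3,0],"turn":0},{"hand":3,"xyz":[0,0,0],"turn":0},{"hand":3,"xyz":[0,0,0],"turn":0},{"hand":3,"xyz":[0,0,-1],"turn":0},{"hand":3,"xyz":[0,0,-2.5],"turn":0},{"hand":3,"xyz":[0,0,-3.5],"turn":0},{"hand":3,"xyz":[0,0,-3.5],"turn":0},{"hand":4,"xyz":[0,0,-3],"turn":-6.5}]'
python3 -m crank '[{"hand":4,"xyz":[0,0,0],"turn":-7},{"hand":4,"xyz":[0,0,0],"turn":-7},{"hand":4,"xyz":[0,0,0],"turn":-7},{"hand":4,"xyz":[0,0,0],"turn":-7},{"hand":4,"xyz":[0,0,0],"turn":-7},{"hand":4,"xyz":[0,0,0],"turn":-7},{"hand":4,"xyz":[0,0,0],"turn":-7},{"hand":4,"xyz":[0,0,0],"turn":-7}]'
python3 -m crank '[{"hand":4,"xyz":[0,0,0],"turn":-7},{"hand":4,"xyz":[0,0,0],"turn":-7},{"hand":4,"xyz":[0,0,0],"turn":-7},{"hand":4,"xyz":[0,0,0],"turn":-6.5},{"hand":4,"xyz":[0,0,0],"turn":0}]'
python3 -c "
from h import *
to(630,135,200,188.2)
f=cam('scene');save(f,'s1.png')"
```

```text
time_s: 5.82
position: [491.0, 120.8, 201.3]
tool_rot: [3.141, -0.0, 1.824]
wrist_force: [0.1, -0.4, 0.2]
gripper_width: 32.3
grip_force: 0.0
time_s: 6.48
position: [490.8, 120.9, 199.1]
tool_rot: [-3.141, -0.0, 2.81]
wrist_force: [-1.3, 0.7, -0.4]
gripper_width: 40.0
grip_force: 0.0
time_s: 6.9
position: [490.9, 120.9, 199.0]
tool_rot: [-3.142, -0.0, -2.994]
wrist_force: [0.1, 0.6, 0.4]
gripper_width: 40.1
grip_force: 0.0
t 6.90 pos [490.9 120.9 199. ] yaw -171.52 tilt [-0.02 -0.01] F [0.1 0.6 0.4] w 40.1 g 0.0
  shift cm [-13.96  -0.66  -0.1 ] turn 0.28
```

```bash
python3 -m crank '[{"hand":4,"xyz":[-2,0,0],"turn":0},{"hand":4,"xyz":[-2.5,0,0],"turn":0.3},{"hand":4,"xyz":[-2.5,0,0],"turn":0},{"hand":4,"xyz":[-2.5,0,0],"turn":0},{"hand":4,"xyz":[-2.5,0,0],"turn":0},{"hand":4,"xyz":[-2,0,0],"turn":0},{"hand":4,"xyz":[0,0,0],"turn":0},{"hand":4,"xyz":[0,0,0],"turn":0}]'
python3 - <<'E'
from h import *
to()
f=cam('wrist');print([proj(f,[584+dx,132+dy,96]) for dx,dy in((0,0),(15,2),(-15,-2))])
a=cv2.resize(f['img'],(400,300))
s=cv2.imread('pics/s1.png')[150:270,140:300,::-1]
cv2.imwrite('pics/c3.png',np.hstack([a,cv2.resize(s,(400,300))])[:,:,::-1]); save(f,'w3.png')
E
```

```text
time_s: 7.62
position: [630.1, 140.4, 198.0]
tool_rot: [-3.14, -0.001, -3.008]
wrist_force: [-0.9, 0.2, 0.1]
gripper_width: 40.2
grip_force: 0.0
t 7.62 pos [630.1 140.4 198. ] yaw -172.35 tilt [-0.06 -0.07] F [-0.9  0.2  0.1] w 40.2 g 0.0
  shift cm [0. 0. 0.] 
[(np.float64(276.3727644554715), np.float64(148.6538742855257)), (np.float64(276.3716921425211), np.float64(167.0226447813576)), (np.float64(276.3787774451379), np.float64(130.09295007301347))]
```

View pics/c3.png

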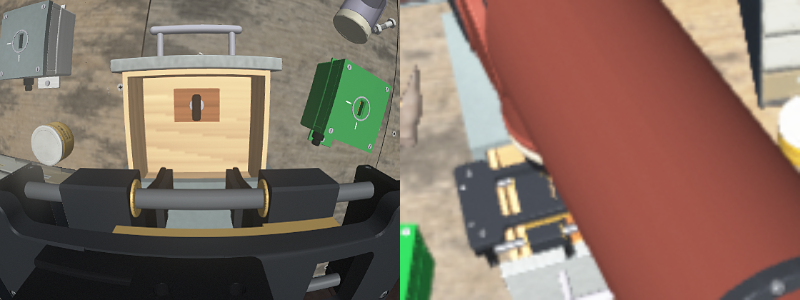

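Wrist view: the drawer is open, and the key's dark bow is at about (274,148) in the full image, standing in the brown block. Prediction was (276,149).

Run:
```python
from h import *
f=cam('wrist');im=f['img']
m=(im[100:185,255:300].max(2)<70).astype(np.uint8)
n,l,st,c=cv2.connectedComponentsWithStats(m)
for i in range(1,n):
    if st[i,4]>20: print(st[i],c[i]+[255,100])
i=1+np.argmax(st[1:,4]); x,y,w,h,_=st[i]; x+=255;y+=100
ys,xs=np.where(l==i)
for (u,v) in((x+w/2,y),(x+w/2,y+h),(x,y+h/2),(x+w,y+h/2)): print('top z96',onz(f,u,v,96)[:2],'z82',onz(f,u,v,82)[:2])
d=np.cov(np.c_[xs,ys].T); print(d)
u=xs[:,None]+255.5; rt=cv2.fitLine(np.c_[xs,ys].astype(np.float32),2,0,.01,.01).ravel(); print(rt)
A=onz(f,255.5+rt[2]-10*rt[0],100.5+rt[3]-10*rt[1],96);B=onz(f,255.5+rt[2]+10*rt[0],100.5+rt[3]+10*rt[1],96);print(A,B,np.degrees(np.arctan2(*(A-B)[1::-1])))
to(584,132,63)
```

```text
top z96 [587.35617421 135.86083392] z82 [588.85190288 136.12630985]
top z96 [597.17515718 137.2000764 ] z82 [599.19110047 137.53650607]
top z96 [592.30920455 136.12414027] z82 [594.06734724 136.4035663 ]
top z96 [592.19908208 136.93328376] z82 [593.95139043 137.25557862]
[[ 0.  0.]
 [ 0. 13.]]
[-4.371139e-08  1.000000e+00  2.500000e+01  5.950000e+01]
[584.10190055 135.41728171  96.        ] [600.47033486 137.6498274   96.        ] -172.23316224828258
t 7.72 pos [629.3 140.4 198.5] yaw -172.26 tilt [-0.05 -0.02] F [-0.4 -0.8 -0.6] w 40.7 g 0.0
  shift cm [ 4.59 -0.22 13.56]
```

Run:
```python
from h import *
im=cv2.imread('pics/w3.png')[:,:,::-1].astype(int)
print(im[120:182:4,256:296:2].sum(2)//3)
print(im[120:182:8,274],)
```

```text
[[207 207 208 207 208 208 207 208 208 208 208 208 208 208 207 208 208 208
  209 209]
 [127 127 131 111 111 112 112 112 114 111 112 111 110 111 109 112 110 112
  116 117]
 [127 128 129 127 128 128 128 127 125 127 129 128 127 128 126 127 126 127
  126 128]
 [134 134 133 134 135 133 134 143  76  70  70  79 139 134 134 135 134 136
  135 136]
 [134 135 135 135 135 137 123  61  69  69  66  67  59 140 137 136 135 137
  137 137]
 [138 136 137 135 136 134 109  59  68  68  69  64  43 158 133 136 137 136
  135 137]
 [129 129 130 129 127 191 148  59  67  68  68  67  39 206 185 128 129 130
  130 131]
 [121 121 118 120 115 196 150  59  67  67  69  66  49 205 211 116 121 122
  123 122]
 [137 136 137 136 138 145 170  57  68  68  68  65  60 212 123 136 137 137
  138 137]
 [138 136 138 137 137 138 123  60  67  69  65  67  55 139 137 136 135 137
  138 137]
 [131 131 131 130 130 132 116  60  67  68  69  68  54 133 131 130 130 130
  130 130]
 [137 138 138 136 137 136 148  59  68  70  68  67  52 138 136 135 136 136
  135 135]
 [130 132 130 130 129 130 132 111  52  53  53  80 131 129 128 128 129 128
  127 129]
 [200 201 201 201 200 201 201 201 201 201 202 201 201 202 201 201 202 201
  201 200]
 [193 195 194 195 195 195 197 195 195 197 197 196 197 197 197 196 196 196
  198 197]
 [191 190 191 192 191 192 191 191 192 191 192 191 193 192 193 193 192 192
  192 194]]
[[241 216 167]
 [172 122  88]
 [ 82  68  59]
 [ 82  67  56]
 [ 82  67  56]
 [ 82  67  55]
 [ 64  54  42]
 [232 203 156]]
```

Run:
```python
from h import *
f=cam('wrist'); p=onz(f,275.7,149.3,96);q=onz(f,275.7,131,96);r=onz(f,275.7,167.5,96); print(p,np.linalg.norm(q-r),np.degrees(np.arctan2(*(r-q)[1::-1]))); to(p[0],p[1],63,188)
```

```text
[583.82839709 131.56768091  96.        ] 29.978075943275726 7.67862675207605
t 7.77 pos [629.2 140.6 198.8] yaw -172.22 tilt [-0.03  0.01] F [-0.7  0.6  1.5] w 40.2 g 0.0
  shift cm [ 4.61 -0.28 13.58] turn -0.22
```

```bash
python3 -m crank '[{"hand":4,"xyz":[1.6,-0.1,0],"turn":0},{"hand":4,"xyz":[1.6,-0.1,1],"turn":0},{"hand":4,"xyz":[1.4,-0.1,2],"turn":0},{"hand":4,"xyz":[0,0,2.5],"turn":0},{"hand":4,"xyz":[0,0,2.5],"turn":0},{"hand":4,"xyz":[0,0,1],"turn":0},{"hand":4,"xyz":[0,0,0],"turn":0},{"hand":4,"xyz":[0,0,0],"turn":0}]'
python3 -c "
from h import *
to(583.8,131.5,63,188)
f=cam('wrist');save(f,'w4.png');print(proj(f,[583.8,131.5,96]))"
```

```text
time_s: 8.43
position: [584.7, 131.4, 109.2]
tool_rot: [-3.142, -0.0, -3.004]
wrist_force: [0.1, -0.2, 0.3]
gripper_width: 40.1
grip_force: 0.0
t 8.43 pos [584.7 131.4 109.2] yaw -172.14 tilt [-0. -0.] F [ 0.1 -0.2  0.3] w 40.1 g 0.0
  shift cm [0.09 0.02 4.62] turn -0.14
(np.float64(279.40945873601726), np.float64(242.73486399148902))
```

```bash
python3 -m crank '[{"hand":4,"xyz":[0.1,0,1.2],"turn":0},{"hand":4,"xyz":[0,0,1.2],"turn":0},{"hand":4,"xyz":[0,0,1.2],"turn":0},{"hand":4,"xyz":[0,0,1],"turn":0},{"hand":4,"xyz":[0,0,0],"turn":0},{"hand":2,"xyz":[0,0,0],"turn":0},{"hand":0.4,"xyz":[0,0,0],"turn":0},{"hand":0.4,"xyz":[0,0,0],"turn":0}]'
python3 -m crank '[{"hand":0.4,"xyz":[0,0,0],"turn":0},{"hand":0.4,"xyz":[0,0,0],"turn":0},{"hand":0.4,"xyz":[0,0,0],"turn":0}]'
python3 -c "
from h import *
to(583.8,131.5,63,188)"
```

```text
time_s: 9.15
position: [584.3, 131.3, 63.1]
tool_rot: [3.142, 0.001, -3.004]
wrist_force: [-0.1, -0.4, -0.2]
gripper_width: 27.1
grip_force: 0.0
time_s: 9.4
position: [584.0, 131.3, 62.9]
tool_rot: [3.142, 0.001, -3.004]
wrist_force: [0.7, -0.5, 1.1]
gripper_width: 9.6
grip_force: 30.0
t 9.40 pos [584.  131.3  62.9] yaw -172.12 tilt [0.03 0.01] F [ 0.7 -0.5  1.1] w 9.6 g 30.0
  shift cm [ 0.02  0.03 -0.01] turn -0.12
```

```bash
python3 -m crank '[{"hand":0.4,"xyz":[0,0,-0.6],"turn":0},{"hand":0.4,"xyz":[0,0,-1.2],"turn":0},{"hand":0.4,"xyz":[0,0,-1.8],"turn":0},{"hand":0.4,"xyz":[0,0,-2.4],"turn":0},{"hand":0.4,"xyz":[0,0,-2.4],"turn":0},{"hand":0.4,"xyz":[0,0,-2.4],"turn":0},{"hand":0.4,"xyz":[0,0,-1.2],"turn":4.4},{"hand":0.4,"xyz":[0,0,0],"turn":0}]'
python3 -c "
from h import *
to(575,-139,180,183.5)"
```

```text
time_s: 10.07
position: [585.6, 131.5, 187.0]
tool_rot: [3.14, 0.006, -3.085]
wrist_force: [0.3, -0.1, -0.2]
gripper_width: 9.6
grip_force: 30.0
t 10.07 pos [585.6 131.5 187. ] yaw -176.75 tilt [0.32 0.14] F [ 0.3 -0.1 -0.2] w 9.6 g 30.0
  shift cm [  2.6  -26.95   0.63] turn -0.25
```

```bash
python3 -m crank '[{"hand":0.4,"xyz":[0.3,-1.5,0],"turn":0},{"hand":0.4,"xyz":[0.3,-3,0],"turn":0},{"hand":0.4,"xyz":[0.3,-3.5,0],"turn":0},{"hand":0.4,"xyz":[0.3,-3.5,0],"turn":0},{"hand":0.4,"xyz":[0.3,-3.5,0],"turn":0},{"hand":0.4,"xyz":[0.3,-3.5,0],"turn":0},{"hand":0.4,"xyz":[0.3,-3.5,0],"turn":0},{"hand":0.4,"xyz":[0.3,-2.5,0],"turn":0}]'
python3 -m crank '[{"hand":0.4,"xyz":[0,-1.7,0.3],"turn":0},{"hand":0.4,"xyz":[0,-0.7,0],"turn":0},{"hand":0.4,"xyz":[0,0,0],"turn":0},{"hand":0.4,"xyz":[0,0,0],"turn":0},{"hand":0.4,"xyz":[0,0,0],"turn":0}]'
python3 - <<'E'
from h import *
to(508,-140,150,183.5)
f=cam('wrist');u,v=proj(f,[508,-140.3,85]);print(u,v);save(f,'w5.png')
u0,v0=int(u)-80,max(int(v)-60,0)
print(u0,v0);cv2.imwrite('pics/c5.png',cv2.resize(f['img'][v0:v0+120,u0:u0+160],(800,600),interpolation=cv2.INTER_CUBIC)[:,:,::-1])
E
```

```text
time_s: 10.73
position: [573.1, -119.2, 181.9]
tool_rot: [-3.141, -0.001, -3.082]
wrist_force: [0.3, -0.0, -1.0]
gripper_width: 9.5
grip_force: 30.0
time_s: 11.15
position: [576.3, -136.9, 179.3]
tool_rot: [3.141, -0.001, -3.078]
wrist_force: [0.3, -0.6, -0.6]
gripper_width: 9.8
grip_force: 30.0
t 11.15 pos [ 576.3 -136.9  179.3] yaw -176.37 tilt [-0.03  0.04] F [ 0.3 -0.6 -0.6] w 9.8 g 30.0
  shift cm [6.83 0.12 2.93] turn 0.13
280.1101886614921 122.23217363124978
200 62
```

View pics/c5.png

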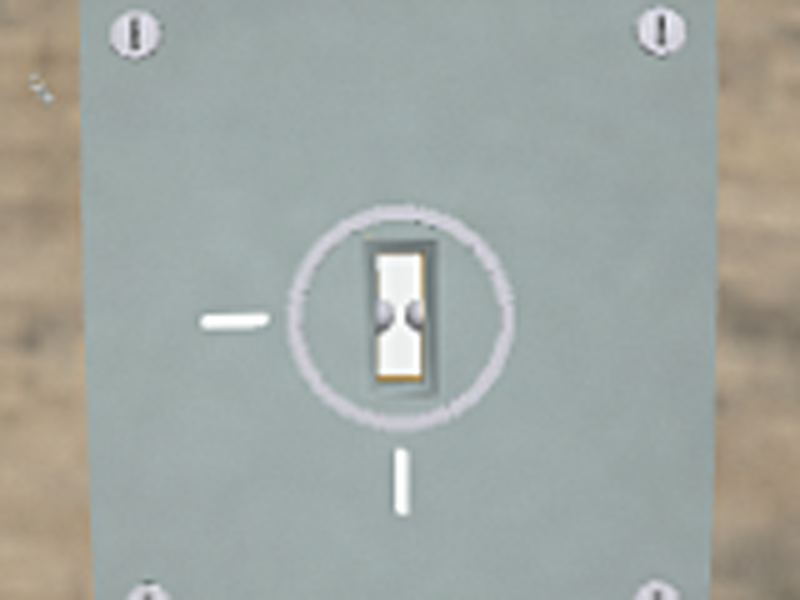

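The slot and ring are centred at crop (402,319), which is full-image (280,125.4). The box sides are symmetric and the ticks are vertical, so the yaw matches.

Run:
```python
from h import *
f=cam('wrist');im=f['img'].astype(int)
p=onz(f,279.95,125.3,85);print(p)
c=lambda x,y:((x+.5)/5-.5+200,(y+.5)/5-.5+62)
a=onz(f,*c(402,450),85);b=onz(f,*c(402,242),85);print(np.degrees(np.arctan2(*(a-b)[1::-1])))
a=onz(f,*c(135,34),85);b=onz(f,*c(661,31),85);print('screws',a,b,np.degrees(np.arctan2(*(b-a)[1::-1]))-90)
to(p[0],p[1],135,183.6)
```

```text
[ 510.56353572 -140.19978377   85.        ]
3.682523369932605
screws [ 467.24239828 -184.71629082   85.        ] [ 461.47432716 -102.74269505   85.        ] 4.024982736838183
t 11.25 pos [ 576.4 -137.   179.5] yaw -176.36 tilt [-0.01  0.03] F [-0.3 -0.3 -0.4] w 10.1 g 30.0
  shift cm [6.59 0.09 4.45] turn 0.04
```

```bash
python3 -m crank '[{"hand":0.4,"xyz":[1.2,0,0.5],"turn":0},{"hand":0.4,"xyz":[1.6,0,1],"turn":0},{"hand":0.4,"xyz":[1.6,0.1,1],"turn":0},{"hand":0.4,"xyz":[1.4,0,1],"turn":0},{"hand":0.4,"xyz":[0.8,0,1],"turn":0},{"hand":0.4,"xyz":[0,0,0],"turn":0},{"hand":0.4,"xyz":[0,0,0],"turn":0},{"hand":0.4,"xyz":[0,0,0],"turn":0}]'
python3 -c "
from h import *
to(510.7,-140.2,120,183.7)"
```

```text
time_s: 11.92
position: [511.4, -141.1, 135.4]
tool_rot: [-3.141, 0.001, -3.079]
wrist_force: [0.4, -0.1, -1.1]
gripper_width: 9.8
grip_force: 30.0
t 11.92 pos [ 511.4 -141.1  135.4] yaw -176.44 tilt [ 0.08 -0.  ] F [ 0.4 -0.1 -1.1] w 9.8 g 30.0
  shift cm [0.07 0.09 1.54] turn -0.14
```

```bash
python3 -m crank '[{"hand":0.4,"xyz":[0.06,0.08,0.3],"turn":-0.1},{"hand":0.4,"xyz":[0,0,0.4],"turn":0},{"hand":0.4,"xyz":[0,0,0.4],"turn":0},{"hand":0.4,"xyz":[0,0,0.4],"turn":0},{"hand":0.4,"xyz":[0,0,0.2],"turn":0},{"hand":0.4,"xyz":[0,0,0],"turn":0}]'
python3 -c "
from h import *
to(510.7,-140.2,92,183.7)"
```

```text
time_s: 12.42
position: [509.2, -140.9, 116.8]
tool_rot: [-3.142, -0.001, -3.079]
wrist_force: [0.7, 0.5, -0.7]
gripper_width: 9.5
grip_force: 30.0
t 12.42 pos [ 509.2 -140.9  116.8] yaw -176.42 tilt [-0.07 -0.01] F [ 0.7  0.5 -0.7] w 9.5 g 30.0
  shift cm [-0.16  0.06  2.48] turn -0.12
```

```bash
python3 -m crank '[{"hand":0.4,"xyz":[-0.05,0.05,0],"turn":0},{"hand":0.4,"xyz":[0,0,0.2],"turn":0},{"hand":0.4,"xyz":[0,0,0.2],"turn":0},{"hand":0.4,"xyz":[0,0,0.2],"turn":0},{"hand":0.4,"xyz":[0,0,0.2],"turn":0},{"hand":0.4,"xyz":[0,0,0],"turn":0},{"hand":0.4,"xyz":[0,0,0],"turn":0}]'
python3 -c "
from h import *
to(510.7,-140.2,92,183.7)"
```

```text
time_s: 13.0
position: [509.7, -140.4, 109.2]
tool_rot: [3.142, -0.001, -3.079]
wrist_force: [-0.7, 0.1, -1.8]
gripper_width: 9.9
grip_force: 30.0
t 13.00 pos [ 509.7 -140.4  109.2] yaw -176.42 tilt [-0.04  0.  ] F [-0.7  0.1 -1.8] w 9.9 g 30.0
  shift cm [-0.1   0.01  1.72] turn -0.12
```

```bash
python3 -m crank '[{"hand":0.4,"xyz":[0,0,0.2],"turn":1.5},{"hand":0.4,"xyz":[0,0,0.2],"turn":-3},{"hand":0.4,"xyz":[0,0,0.2],"turn":3},{"hand":0.4,"xyz":[0,0,0.2],"turn":-3},{"hand":0.4,"xyz":[0,0,0.15],"turn":3},{"hand":0.4,"xyz":[0,0,0.15],"turn":-3},{"hand":0.4,"xyz":[0,0,0.1],"turn":1.5},{"hand":0.4,"xyz":[0,0,0],"turn":0}]'
python3 -c "
from h import *
to(509.7,-140.4,92,183.7)"
```

```text
time_s: 13.67
position: [510.1, -140.7, 98.2]
tool_rot: [3.141, 0.0, -3.082]
wrist_force: [-2.8, -0.2, 1.0]
gripper_width: 9.8
grip_force: 30.0
t 13.67 pos [ 510.1 -140.7   98.2] yaw -176.59 tilt [0.02 0.01] F [-2.8 -0.2  1. ] w 9.8 g 30.0
  shift cm [0.04 0.03 0.62] turn -0.29
```

```bash
python3 -m crank '[{"hand":0.4,"xyz":[0,0,0.15],"turn":1.5},{"hand":0.4,"xyz":[0,0,0.15],"turn":-3},{"hand":0.4,"xyz":[0,0,0.15],"turn":3},{"hand":0.4,"xyz":[0,0,0.15],"turn":-3},{"hand":0.4,"xyz":[0,0,0.1],"turn":3},{"hand":0.4,"xyz":[0,0,0],"turn":-3},{"hand":0.4,"xyz":[0,0,0],"turn":1.5}]'
python3 -c "
from h import *
to(509.7,-140.4,92,183.7)"
```

```text
time_s: 14.25
position: [510.8, -140.6, 91.7]
tool_rot: [3.141, 0.002, -3.078]
wrist_force: [-5.3, -0.1, 13.4]
gripper_width: 9.9
grip_force: 30.0
t 14.25 pos [ 510.8 -140.6   91.7] yaw -176.34 tilt [0.09 0.01] F [-5.3 -0.1 13.4] w 9.9 g 30.0
  shift cm [ 0.11  0.03 -0.03] turn -0.04
```

```bash
python3 -m crank '[{"hand":0.4,"xyz":[0.1,0,0.1],"turn":1.5},{"hand":0.4,"xyz":[0,0,0.1],"turn":-3},{"hand":0.4,"xyz":[0,0,0.05],"turn":3},{"hand":0.4,"xyz":[0,0,0],"turn":-1.5},{"hand":0.4,"xyz":[0,0,0],"turn":0}]'
python3 - <<'E'
from h import *
to(509.7,-140.4,92,183.7)
f=cam('wrist');save(f,'w6.png')
for n in('scene','top'):
    g=cam(n);save(g,n+'6.png');print(proj(g,[510,-140,95]))
E
```

```text
time_s: 14.67
position: [511.1, -140.8, 91.4]
tool_rot: [3.141, 0.004, -3.08]
wrist_force: [-10.7, 2.5, 36.4]
gripper_width: 9.8
grip_force: 30.0
t 14.67 pos [ 511.1 -140.8   91.4] yaw -176.46 tilt [0.24 0.06] F [-10.7   2.5  36.4] w 9.8 g 30.0
  shift cm [ 0.14  0.05 -0.06] turn -0.16
(np.float64(329.726254715501), np.float64(243.21557280803228))
(np.float64(309.861780746452), np.float64(250.6976339674172))
```

The collar is seated: z stays at 91.4 while the push rises to 36 N. I'll ease the push and turn.

```bash
python3 -m crank '[{"hand":0.4,"xyz":[0.1,0,-0.15],"turn":0},{"hand":0.4,"xyz":[0,0,0],"turn":4},{"hand":0.4,"xyz":[0,0,0],"turn":5},{"hand":0.4,"xyz":[0,0,0],"turn":5},{"hand":0.4,"xyz":[0,0,0],"turn":5},{"hand":0.4,"xyz":[0,0,0],"turn":5},{"hand":0.4,"xyz":[0,0,0],"turn":0}]'
python3 -c "
from h import *
to(509.7,-140.4,92,91.7)
print(env.get_obs()['torque'])"
```

```text
time_s: 15.4
position: [510.5, -140.6, 91.5]
tool_rot: [3.14, 0.005, 2.779]
wrist_force: [-1.5, 1.5, 15.6]
gripper_width: 10.0
grip_force: 30.0
t 15.40 pos [ 510.5 -140.6   91.5] yaw 159.20 tilt [ 0.28 -0.  ] F [-1.5  1.5 15.6] w 10.0 g 30.0
  shift cm [ 0.08 -0.02 -0.05] turn 67.50
[0.22308373 0.37406505 0.05977288]
```

```bash
python3 -m crank '[{"hand":0.4,"xyz":[0,0,0],"turn":6},{"hand":0.4,"xyz":[0,0,0],"turn":6},{"hand":0.4,"xyz":[0,0,0],"turn":6},{"hand":0.4,"xyz":[0,0,0],"turn":6},{"hand":0.4,"xyz":[0,0,0],"turn":6},{"hand":0.4,"xyz":[0,0,0],"turn":6},{"hand":0.4,"xyz":[0,0,0],"turn":0}]'
python3 -c "
from h import *
to(509.7,-140.4,92,91.7)
print(env.get_obs()['torque'])"
python3 -m crank '[{"hand":0.4,"xyz":[0,0,0],"turn":6},{"hand":0.4,"xyz":[0,0,0],"turn":6},{"hand":0.4,"xyz":[0,0,0],"turn":6},{"hand":0.4,"xyz":[0,0,0],"turn":6},{"hand":0.4,"xyz":[0,0,0],"turn":5},{"hand":0.4,"xyz":[0,0,0],"turn":0},{"hand":0.4,"xyz":[0,0,0],"turn":0}]'
python3 -c "
from h import *
to(509.7,-140.4,92,91.7)
print(env.get_obs()['torque'])"
```

```text
time_s: 15.98
position: [510.7, -140.1, 91.5]
tool_rot: [3.137, 0.002, 2.15]
wrist_force: [-1.5, 2.4, 16.9]
gripper_width: 9.4
grip_force: 30.0
t 15.98 pos [ 510.7 -140.1   91.5] yaw 123.17 tilt [0.27 0.02] F [-1.5  2.4 16.9] w 9.4 g 30.0
  shift cm [ 0.03 -0.1  -0.05] turn 31.47
[0.38754051 0.52488021 0.09242085]
time_s: 16.57
position: [510.6, -139.9, 91.5]
tool_rot: [3.137, -0.0, 1.65]
wrist_force: [-1.5, 4.0, 18.9]
gripper_width: 10.0
grip_force: 30.0
t 16.57 pos [ 510.6 -139.9   91.5] yaw 94.53 tilt [0.26 0.03] F [-1.5  4.  18.9] w 10.0 g 30.0
  shift cm [-0.04 -0.1  -0.05] turn 2.83
[0.60101564 0.60845401 0.06278671]
```

```bash
python3 -m crank '[{"hand":0.4,"xyz":[0,0,0],"turn":2},{"hand":0.4,"xyz":[0,0,0],"turn":2},{"hand":0.4,"xyz":[0,0,0],"turn":0},{"hand":0.4,"xyz":[0,0,0],"turn":0}]'
python3 -c "
from h import *
to()
print(env.get_obs()['torque'])"
python3 -m crank '[{"hand":0.4,"xyz":[0,0,0],"turn":2},{"hand":0.4,"xyz":[0,0,0],"turn":2},{"hand":0.4,"xyz":[0,0,0],"turn":0},{"hand":0.4,"xyz":[0,0,0],"turn":0}]'
python3 - <<'E'
from h import *
to(509.7,-140.4,92)
print(env.get_obs()['torque'])
f=cam('wrist');a=f['img']
s=cam('scene');u,v=map(int,proj(s,[510,-140,95]));print(u,v)
b=s['img'][v-60:v+60,u-80:u+80]
cv2.imwrite('pics/c7.png',np.hstack([cv2.resize(x,(400,300),interpolation=cv2.INTER_CUBIC) for x in(a,b)])[:,:,::-1])
E
```

```text
time_s: 16.9
position: [510.7, -139.9, 91.6]
tool_rot: [3.137, -0.001, 1.581]
wrist_force: [-1.6, 4.0, 18.1]
gripper_width: 9.9
grip_force: 30.0
t 16.90 pos [ 510.7 -139.9   91.6] yaw 90.56 tilt [0.27 0.04] F [-1.6  4.  18.1] w 9.9 g 30.0
  shift cm [0. 0. 0.] 
[0.58088434 0.56701067 0.19334103]
time_s: 17.23
position: [510.8, -139.9, 91.6]
tool_rot: [3.137, -0.001, 1.511]
wrist_force: [-1.1, 4.1, 17.3]
gripper_width: 10.0
grip_force: 30.0
t 17.23 pos [ 510.8 -139.9   91.6] yaw 86.59 tilt [0.27 0.04] F [-1.1  4.1 17.3] w 10.0 g 30.0
  shift cm [-0.06 -0.11 -0.05] 
[0.62508152 0.50041058 0.35803776]
329 243
```

View pics/c7.png

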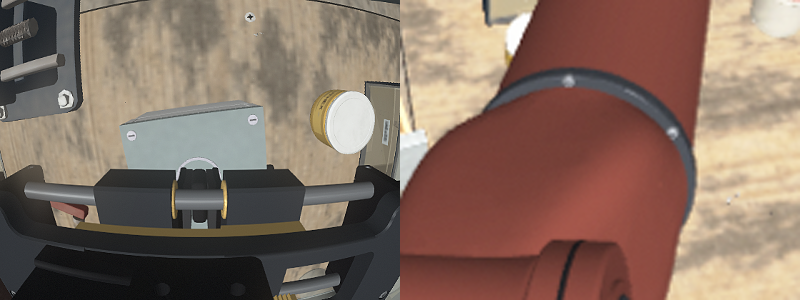

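The wrist view shows the key gripped at (200,200) over the box and turned a quarter. The z moment stayed low through the turn and rose to 0.36 N m only past 1.6 rad, so the stop is reached. The tin at (340,120) is undisturbed.

```bash
python3 -c "
from h import *
to(); print(env.hand_in())"
```

```text
t 17.33 pos [ 510.8 -139.8   91.5] yaw 86.60 tilt [0.27 0.04] F [-1.4  3.3 17.7] w 9.7 g 30.0
  shift cm [0. 0. 0.] 
the job is handed in; nothing more can be done
None
```

I handed the job in at 17.3 s with the drawer pulled to its stop and left open, and the key seated, turned clockwise to its stop and still gripped at 30 N; the judge returned no verdict, so success rests on the force and pose readings.

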